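Change the supply box over from generator to mains

TASK

Change the supply box over from the generator to the mains, pressing and pushing with closed fingers: press the orange rocker off (its near end down), push the yellow tab of the interlock slide fully across to the orange side, then press the blue rocker on (its far end down). Last, press the round green start button fully in and let it come back. Leave the yellow button unpressed and the loose things lying where they are.

Things in the scene. Friction and masses are not known exactly. Their poses are not given: they have to be found in the camera images.
- supply_box: Grey changeover box fixed to the bench: closed case 160 mm deep (its x), 220 mm wide (its y), flat cover 86 mm above the bench, two coloured inlets on its far side. Origin: centre of the underside; x points away from the robot (near = -x, far = +x), y left, turned up to 15 degrees. On the cover: orange rocker at the left, blue rocker at the right, steel interlock slide between and behind them.
- orange_rocker (a joint): Generator breaker, in rad: 0 = off (near end down), 0.5 = on (far end down); starts on. Flat paddle 64 mm long (box x), 40 mm wide, 9 mm thick, pivoted at its middle (box x = -20, y = +55 mm, 106 mm above the bench), tilting 0.25 rad either way from level. A spring resists with about 4 N at 24 mm from the pivot, less towards level; once past level it snaps over by itself.
- blue_rocker (a joint): Mains breaker, in rad: 0 = off (far end up), 0.5 = on (far end down); starts off. Made like the orange one, pivot at box x = -20, y = -55 mm. While the slide is on the blue side its bar lies under the raised far end and blocks it. Beside each rocker's pivot stand two black cheeks, 5 mm thick, 20 mm long in x, up to 108 mm above the bench.
- interlock (a joint): Travel of the interlock slide in m: 0 = fully to the blue side (right), 0.040 = fully to the orange side (left, +y of the box); starts at 0 to 0.006. Friction about 1.5 N. Its steel bar (80 mm wide, top 18 mm above the cover) slides under the raised far ends of the rockers, so it can only come across while the orange rocker is off.
- orange_rocker_near (a point): Point on the orange rocker's top face, 24 mm to the near side of the pivot: press here to switch it off. About 117 mm above the bench while on, 104 mm when off.
- blue_rocker_far (a point): Point on the blue rocker's top face, 24 mm to the far side of the pivot: press here to switch it on. About 117 mm above the bench while off, 104 mm when on.
- interlock_tab (a point): Middle of the top edge of the slide's upright yellow push tab, 128 mm above the bench. The tab is 24 mm long (box x), 6 mm thick (box y) and 36 mm high over the flat slide plate (92 mm above the bench); near it only low screw heads (96 mm). It stands 38 mm beyond the box's middle, 14 mm (its near edge) behind the rockers' far ends, and moves along the box's y.
- green_button_top (a point): Centre of the top of the green push button, 70 mm above the bench: a round head 38 mm across on a station 72 mm square, fixed to the bench. Its place and that of the yellow one are swapped at random.
- green_button (a joint): Green start button: travel down in m, 0 = out, 0.006 = fully in; it is sprung, fully in takes 5 N, and comes back when let go.
- yellow_button_top (a point): Centre of the top of the yellow push button on a station of the same make (another circuit; not to be pressed).
- yellow_button (a joint): Yellow button: travel down in m, 0 = out, 0.006 = fully in.
- pliers: Bystander: red-handled pliers, 198 mm long, lying on the bench; origin under its middle.
- tape_measure: Bystander: yellow tape measure, 35 x 75 x 67 mm high; origin under its middle.
- spark_plug: Bystander: spark plug lying on the bench, 70 mm long, 19 mm thick; origin under its middle.
- bearing: Bystander: steel ball bearing lying flat, 52 mm across, 15 mm high; origin under its middle.
- screwdriver: Bystander: red-handled screwdriver, 210 mm long, lying between the box and the bench's near edge; origin under its middle.

How it is judged:
By the outcome, as a careful person would: the job done as asked, in the order asked, and still so for the second after the job is handed in, with the robot touching nothing.
It also fails if it takes over 48 s, if anything falls off the work surface, if the arm or the gripper's body presses on something with over 40 N, if the wrist force passes 120 N, or if a joint passes its speed limit or range.

ROBOT

A 7-joint arm with a two-finger parallel gripper is mounted at the origin on a cart in front of the work surface, level with it; the furniture and walls round the work are solid. World frame = base frame: x ahead of the robot, y to its left, z up, the work surface at z = 0. Lengths are in m, angles in rad, forces in N, time in s.
With the tool pointing down it reaches from about 0.425 to 0.975 m from the base axis. Payload 16.7 kg.
Tool frame: the origin (TCP) lies midway between the tips of the shut fingers; the grasp point (between the pads) lies 19 mm behind it; z points along the fingers, y is the line along which they close (so a half turn about z gives the same grasp; the last joint's range is limited). The gripper opens to 85 mm and grips with 20 to 120 N. Pads are 22 mm wide; open, the fingers measure 114 mm over their backs; the gripper's body (76 mm by 85 mm) begins 54 mm behind the grasp point. The pads swing forward as they close: fully open they stand 13 mm farther back than shut.
Start: joints at [-1.329, 0.426, 0.074, 1.606, -0.034, 1.111, -0.067], TCP at [0.258, 0.624, 0.231] pointing down, gripper open.
Joint ranges: [-2.85, 2.85], [-0.5, 2.14], [-1.23, 1.37], [0.21, 2.46], [-1.02, 4.16], [0.16, 2.05], [-2.73, 2.73]. Speed limits (rad/s): [1.89, 1.89, 2.39, 2.39, 3.01, 3.01, 3.01].

INTERFACE

Orientations are given as a unit quaternion [w, x, y, z].
In Python, from station import ctrl gives the robot as it stands. The module is installed in compiled form; this text tells all that it offers.
- The arm moves only by the shell command python3 -m creep 'ROWS' [FORCE]. ROWS is JSON, a list of rows, each an object with "jaw": the opening, from -1 (shut) to 1 (fully open); "slide": the shift along the tool's x, y, z in units of 30 mm (1.0 is 30 mm), a list of three; "spin": the turn about the tool's z in units of 8 degrees (1.0 is 8 degrees). In form: [{"jaw": jaw, "slide": [tx, ty, tz], "spin": spin}, ...]. A call has 1 to 20 rows; each row is the pose to reach, as a shift and turn from the pose commanded when the call began, along the tool's axes at that moment; what a row does not reach only later rows make up. A row lasts 1/8 s, in which the tool goes at most 62.5 mm and 10.7 degrees, less where a joint would pass 70% of its speed; a pose out of reach is approached as far as the arm can. A call with a gripper value outside its range is refused whole. The fingers move at their own pace and stop on an object; FORCE is the grip in N (left out, the last holds). Time passes only in rows, so rows that repeat a pose let the fingers close. It gives the time, the measured TCP pose, the force, the opening and the grip force at its end, in the units of the state.
- ctrl.observe(): the state, without advancing time (a new reading comes with each control period).
- ctrl.read_camera(name): name is "scene" or "top"; returns a dict with "image" (480x640x3 uint8, red, green, blue), "intrinsics" (3x3 intrinsics, pixels), "R" (3x3) and "t" (3): a world point X has camera coordinates R X + t. Camera axes: x right, y down, z forward; pixel columns grow to the right and rows downward; lengths in m; the calibration is good to about 2 mm. A picture is of the moment at which its call begins. There is no depth.
- ctrl.sign_off(): hands the job in; it is judged then, once.
The state is a dict: "time_s": time; "joint_pos": joint angles; "qd": joint speeds; "effort": joint torques, N m; "eef_pos": TCP position; "ee_rot": TCP orientation; "contact_force": force on the tool from outside, world axes, zero at the start; "ft_torque": the same for the moment, N m; "width": finger opening in m; "finger_force": force on a finger pad.
Only numpy, scipy, OpenCV 4.12 (cv2) and the standard library are available. Lean on these libraries where they do the work, as an engineer would, in place of code of your own. Each camera call takes 0.05 s, during which the arm holds its last target. There are 200 camera calls.

## Working session

There is one attempt and no reset: what is moved stays moved. The work goes in short steps, Python scripts to look and compute and a shell command to move; the robot and the scene stay as the last step left them, time stands still between calls to the robot, and variables do not carry over. Pictures are saved under pics/ and viewed, at most 10 in all, crops included, and the job is handed in when it is done.

```bash
mkdir -p pics; python3 - <<'E'
from station import ctrl
import cv2,numpy as np,pickle
s=ctrl.observe(); print(s['time_s'],s['eef_pos'],s['ee_rot'],s['width'])
d={}
for n in("scene","top"):
    c=ctrl.read_camera(n); d[n]=c; cv2.imwrite(f'pics/{n}1.png',c['image'][:,:,::-1]); print(n,c['intrinsics'].tolist() if hasattr(c['intrinsics'],'tolist') else c['intrinsics'],np.round(-np.array(c['R']).T@np.array(c['t']),3))
pickle.dump(d,open('cam1.pkl','wb'))
E
```

```text
0.0 [0.25764919 0.62343127 0.23059943] [-8.45711393e-05  1.94685939e-01  9.80865402e-01 -6.63395674e-04] 0.0851490694003822
scene [[592.4125538215353, 0.0, 309.3127852256634], [0.0, 592.4125538215353, 248.70284524013613], [0.0, 0.0, 1.0]] [-0.356 -0.263  1.318]
top [[561.97976144261, 0.0, 318.6111377677614], [0.0, 561.97976144261, 246.86562523455137], [0.0, 0.0, 1.0]] [0.448 0.164 1.35 ]
```

View pics/scene1.png

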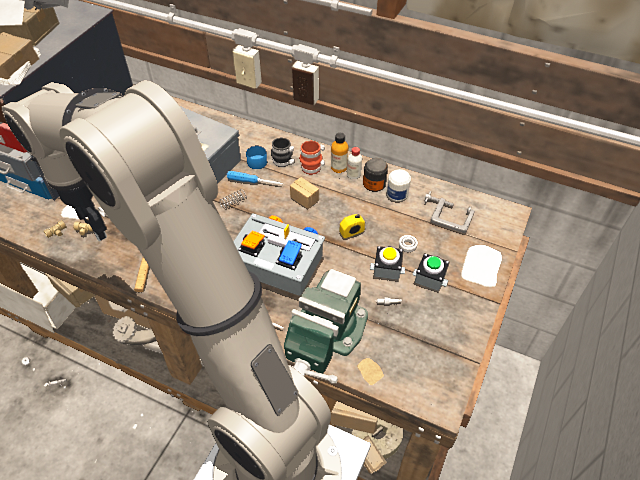

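View pics/top1.png

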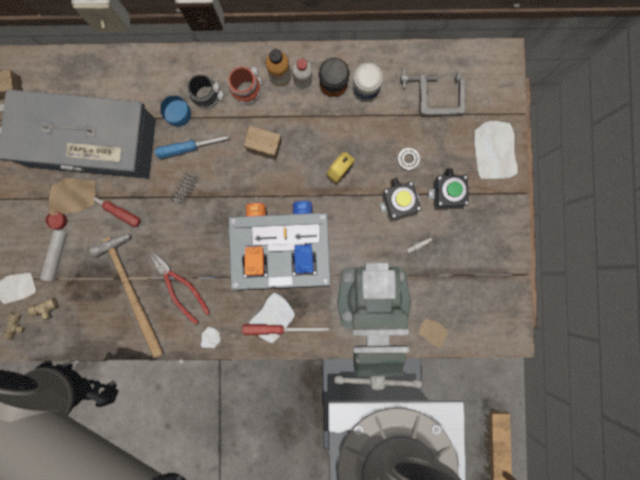

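The top view shows the box at about (280,252), with the orange rocker at (254,261), the blue at (304,260) and the tab at (285,234). The green button is at (455,189), the yellow one at (404,199), and the vise stands at (375,300). Next I'll measure these.

```bash
cat >look.py <<'E'
import cv2,numpy as np
def ray(c,uv,z):
    K,R,t=(np.array(c[k]) for k in('intrinsics','R','t'))
    o=-R.T@t; d=R.T@np.linalg.inv(K)@np.array([uv[0],uv[1],1.]); return o+d*(z-o[2])/d[2]
def proj(c,X):
    K,R,t=(np.array(c[k]) for k in('intrinsics','R','t')); p=K@(R@np.array(X)+t); return p[:2]/p[2]
def blobs(c,lo,hi,roi,amin=15):
    h=cv2.cvtColor(c['image'],cv2.COLOR_RGB2HSV); m=cv2.inRange(h,lo,hi); x0,y0,x1,y1=roi
    k=np.zeros_like(m); k[y0:y1,x0:x1]=m[y0:y1,x0:x1]
    n,l,s,ce=cv2.connectedComponentsWithStats(k)
    return [(s[i,4],ce[i],cv2.minAreaRect(np.argwhere(l==i)[:,::-1].astype(np.float32))) for i in range(1,n) if s[i,4]>=amin]
E
python3 - <<'E'
from look import *; import pickle
d=pickle.load(open('cam1.pkl','rb')); np.set_printoptions(precision=4,suppress=True)
cols={'orange':((5,150,90),(19,255,255),.110),'blue':((105,140,60),(125,255,255),.110),'yel':((20,120,120),(33,255,255),.128),'green':((50,120,60),(85,255,255),.070)}
R={'top':(225,170,475,295),'scene':(225,205,460,300)}
for n in d:
  for k,(lo,hi,z) in cols.items():
    for a,ce,r in blobs(d[n],lo,hi,R[n]): print(n,k,a,ce,np.round(r[1],1),round(r[2],1),ray(d[n],ce,z))
im=d['top']['image'][200:300,220:340]; cv2.imwrite('pics/c1.png',cv2.resize(im,None,fx=6,fy=6,interpolation=cv2.INTER_CUBIC)[:,:,::-1])
im=d['scene']['image'][200:300,225:345]; cv2.imwrite('pics/c2.png',cv2.resize(im,None,fx=6,fy=6,interpolation=cv2.INTER_CUBIC)[:,:,::-1])
E
```

```text
scene orange 46 [252.5    244.0217] [ 8.5 24.3] 71.6 [0.4695 0.3143 0.11  ]
scene blue 38 [310.6579 229.7895] [13.6  3.8] 18.4 [0.5795 0.1965 0.11  ]
scene blue 23 [294.4783 242.7826] [11.4  3.2] 18.4 [0.5204 0.2157 0.11  ]
scene blue 69 [288.5942 257.3043] [15.5 21.5] 24.0 [0.4702 0.2077 0.11  ]
scene yel 378 [350.8889 224.8677] [20.  27.3] 69.4 [0.6268 0.0999 0.128 ]
scene yel 26 [275.     217.7308] [10.4  3. ] 21.8 [0.5635 0.2954 0.128 ]
scene yel 32 [285.9375 229.875 ] [10.  4.] 90.0 [0.5375 0.2489 0.128 ]
scene yel 182 [252.3791 238.7143] [12.3 18.9] 39.8 [0.4728 0.3147 0.128 ]
scene yel 139 [389.1799 253.2086] [12. 12.] 90.0 [ 0.5795 -0.0268  0.128 ]
scene green 138 [433.5145 262.3986] [12. 13.] 90.0 [ 0.6458 -0.1327  0.07  ]
top orange 159 [255.522  209.3208] [10. 18.] 90.0 [0.6008 0.3178 0.11  ]
top orange 494 [253.8866 261.1053] [27. 19.] 90.0 [0.4858 0.3218 0.11  ]
top blue 151 [301.8609 207.4106] [10. 16.] 90.0 [0.604  0.2148 0.11  ]
top blue 466 [303.1567 258.8841] [27. 18.] 90.0 [0.4896 0.2128 0.11  ]
top yel 137 [335.562  173.8686] [10. 17.] 90.0 [0.6749 0.1395 0.128 ]
top green 34 [457.3824 186.4706] [9.7 4.7] 39.8 [ 0.6533 -0.14    0.07  ]
```

View pics/c1.png

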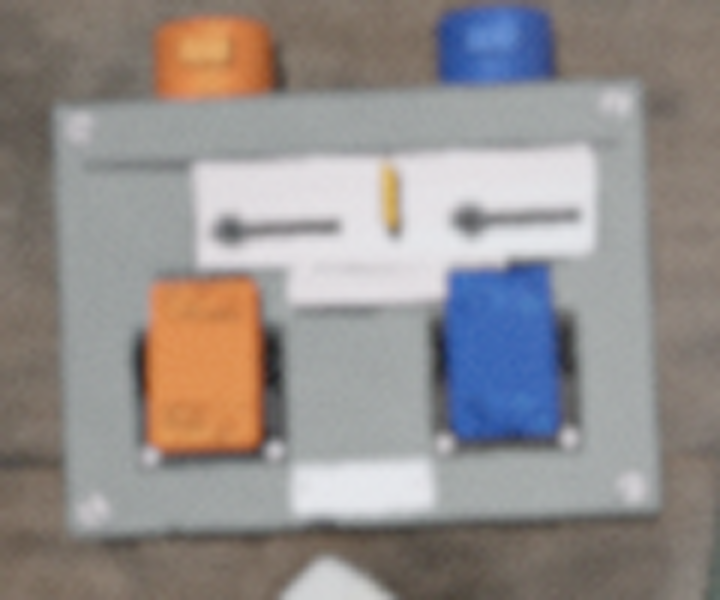

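View pics/c2.png

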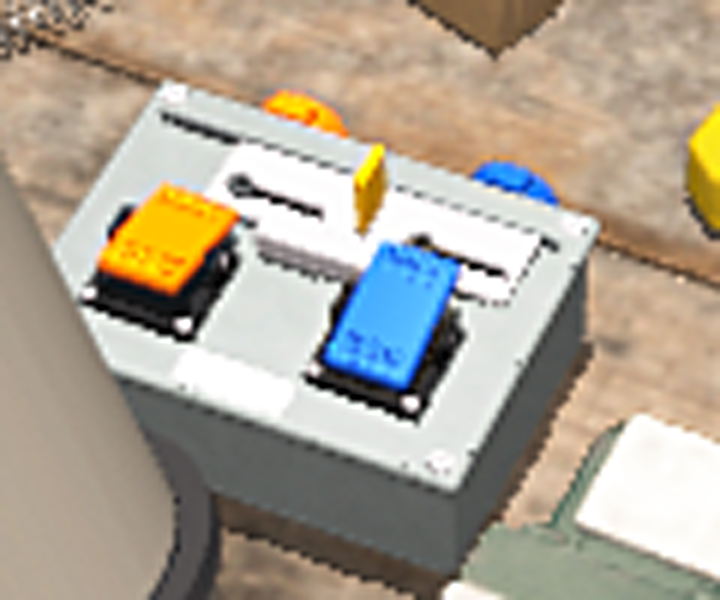

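The crops show the box turned about 2° with the slide bar under the blue rocker's far end. In the crop the cover corners are at (57,102), (643,80), (660,512) and (73,533), and the tab is at (390,200).

```bash
python3 - <<'E'
from look import *; import pickle
from scipy.spatial.transform import Rotation as Ro
d=pickle.load(open('cam1.pkl','rb')); np.set_printoptions(precision=4,suppress=True)
t=d['top'];s=d['scene']
P=[ray(t,(u/6+220-.4,v/6+200-.4),.086) for u,v in((57,102),(643,80),(660,512),(73,533))]
for p in P: print(p)
C=np.mean(P,0); ya=P[0]-P[1]+P[3]-P[2]; yaw=np.arctan2(-ya[0],ya[1]); print('C',C,np.degrees(yaw),np.linalg.norm(P[0]-P[1]),np.linalg.norm(P[1]-P[2]))
# scene corner check: TR, BR, TL in c2
for u,v in((598,225),(455,490),(168,85)): print('sc',ray(s,(u/6+225-.4,v/6+200-.4),.086))
ob=ray(t,(253.89,261.1),.111);bb=ray(t,(303.16,258.88),.111)
M=(ob+bb)/2; v=ob-bb; yaw2=np.arctan2(-v[0],v[1]); print('rock',ob,bb,np.linalg.norm(v),np.degrees(yaw2))
def B(yaw,C,x,y): return C[:2]+[x*np.cos(yaw)-y*np.sin(yaw),x*np.sin(yaw)+y*np.cos(yaw)]
for n,x,y in(('on',-44,55),('bf',4,-55),('tab0',38,0),('opiv',-20,55),('bpiv',-20,-55)): print(n,B(yaw,C,x/1e3,y/1e3))
print('tab top',ray(t,(390/6+220-.4,165/6+200-.4),.128),ray(t,(390/6+220-.4,235/6+200-.4),.092))
print('tab scene top edge',ray(s,(370/6+225-.4,160/6+200-.4),.128))
for n,c,roi in(('top',t,(380,165,480,215)),('scene',s,(375,235,450,280))):
  for k,lo,hi in(('g',(40,60,40),(90,255,255)),('y',(20,90,90),(35,255,255))):
    for a,ce,r in blobs(c,lo,hi,roi): print(n,k,a,ce,np.round(r[1]),ray(c,r[0],.07))
e=Ro.from_quat(np.array([-8.457e-05,.194686,.980865,-.000663]),scalar_first=True); print(e.as_matrix())
E
```

```text
[0.5879 0.3808 0.086 ]
[0.5938 0.1595 0.086 ]
[0.4314 0.1548 0.086 ]
[0.4255 0.3749 0.086 ]
C [0.5096 0.2675 0.086 ] 1.5300848395741489 0.22130791247153428 0.16252675096075908
sc [0.5901 0.1608 0.086 ]
sc [0.4299 0.1542 0.086 ]
sc [0.5825 0.3792 0.086 ]
rock [0.4858 0.3217 0.111 ] [0.4896 0.2128 0.111 ] 0.10898532838519011 2.019760519371922
on [0.4642 0.3213]
bf [0.5151 0.2126]
tab0 [0.5476 0.2685]
opiv [0.4882 0.3219]
bpiv [0.4911 0.212 ]
tab top [0.5589 0.2521 0.128 ] [0.5358 0.2548 0.092 ]
tab scene top edge [0.5492 0.2539 0.128 ]
top g 176 [454.3011 188.7159] [14. 15.] [ 0.6481 -0.1328  0.07  ]
top y 168 [403.2381 198.3095] [13. 14.] [ 0.6275 -0.0159  0.07  ]
scene g 145 [433.5034 262.2345] [12. 13.] [ 0.647  -0.1322  0.07  ]
scene y 143 [389.3007 253.1958] [12. 13.] [ 0.6261 -0.0158  0.07  ]
[[-0.9242  0.3819 -0.0004]
 [ 0.3819  0.9242 -0.0013]
 [-0.0001 -0.0013 -1.    ]]
```

```bash
python3 -m creep '[{"jaw":-1,"slide":[-1,-0.7,0],"spin":-0.5},{"jaw":-1,"slide":[-2.5,-1.7,0],"spin":-1},{"jaw":-1,"slide":[-4,-2.7,0],"spin":-1.5},{"jaw":-1,"slide":[-5.5,-3.7,0],"spin":-2},{"jaw":-1,"slide":[-7,-4.7,0],"spin":-2.5},{"jaw":-1,"slide":[-8.5,-5.7,0],"spin":-3.04},{"jaw":-1,"slide":[-9.5,-6.4,0],"spin":-3.04},{"jaw":-1,"slide":[-10.1,-6.76,0],"spin":-3.04},{"jaw":-1,"slide":[-10.1,-6.76,0],"spin":-3.04},{"jaw":-1,"slide":[-10.1,-6.76,0],"spin":-3.04},{"jaw":-1,"slide":[-10.1,-6.76,0],"spin":-3.04},{"jaw":-1,"slide":[-10.1,-6.76,0],"spin":-3.04}]' 30
cat >st.py <<'E'
from station import ctrl; import numpy as np
from scipy.spatial.transform import Rotation as Ro
np.set_printoptions(precision=4,suppress=True)
s=ctrl.observe(); M=Ro.from_quat(s['ee_rot'],scalar_first=True).as_matrix(); p=np.array(s['eef_pos'])
print(s['time_s'],p,'y',M[:,1],'F',np.array(s['contact_force']),s['width'])
for n,t in dict(orange=(.459,.321,.107),tabstart=(.548,.225,.103),tabend=(.547,.272,.103),blue=(.518,.212,.107),green=(.6475,-.1325,.07)).items(): print(n,(M.T@(np.array(t)-p))/.03)
E
python3 st.py
```

```text
time_s: 1.6
eef_pos: [0.4599, 0.3213, 0.2312]
ee_rot: [-0.0, -0.017, 1.0, -0.0]
contact_force: [0.8, 0.1, -0.1]
width: -0.0
finger_force: 0.0
1.6 [0.4599 0.3213 0.2312] y [-0.0338  0.9994 -0.    ] F [ 0.8394  0.1309 -0.138 ] -1.3523921535702578e-05
orange [ 0.0295 -0.0083  4.1407]
tabstart [-2.8275 -3.3066  4.2736]
tabend [-2.8471 -1.7397  4.2735]
blue [-1.8134 -3.7059  4.1405]
green [ -5.7403 -15.3284   5.3736]
```

```bash
python3 -m creep '[{"jaw":-1,"slide":[0,0,1],"spin":0},{"jaw":-1,"slide":[0,0,2.2],"spin":0},{"jaw":-1,"slide":[0,0,3],"spin":0},{"jaw":-1,"slide":[0,0,3.5],"spin":0},{"jaw":-1,"slide":[0,0,3.7],"spin":0},{"jaw":-1,"slide":[0,0,3.9],"spin":0},{"jaw":-1,"slide":[0,0,4.05],"spin":0},{"jaw":-1,"slide":[0,0,4.15],"spin":0},{"jaw":-1,"slide":[0,0,4.2],"spin":0},{"jaw":-1,"slide":[0,0,4.2],"spin":0}]'; python3 st.py
```

```text
time_s: 2.85
eef_pos: [0.4606, 0.3208, 0.1059]
ee_rot: [0.0, -0.016, 1.0, 0.0]
contact_force: [-3.1, -1.4, 9.1]
width: 0.0001
finger_force: 4.5
2.85 [0.4606 0.3208 0.1059] y [-0.0324  0.9995  0.0005] F [-3.1091 -1.3577  9.0853] 0.00012170126506308204
orange [ 0.0538  0.0091 -0.0353]
tabstart [-2.8075 -3.2854  0.0979]
tabend [-2.825  -1.7185  0.0987]
blue [-1.7941 -3.686  -0.0361]
green [ -5.7357 -15.3038   1.1939]
```

```bash
python3 -m creep '[{"jaw":-1,"slide":[0,0,-0.8],"spin":0},{"jaw":-1,"slide":[0,0,-1.8],"spin":0},{"jaw":-1,"slide":[-1.2,-1.3,-2],"spin":0},{"jaw":-1,"slide":[-2.3,-2.6,-2],"spin":0},{"jaw":-1,"slide":[-2.8,-3.3,-2],"spin":0},{"jaw":-1,"slide":[-2.8,-3.3,-2],"spin":0},{"jaw":-1,"slide":[-2.8,-3.3,-2],"spin":0}]'; python3 st.py
python3 - <<'E'
from station import ctrl; import cv2,numpy as np
a=ctrl.read_camera('top')['image'][190:300,220:340]; b=ctrl.read_camera('scene')['image'][190:300,225:345]
cv2.imwrite('pics/c3.png',cv2.resize(np.hstack([a,b]),None,fx=3.3,fy=3.3,interpolation=cv2.INTER_CUBIC)[:,:,::-1])
E
```

```text
time_s: 3.72
eef_pos: [0.5472, 0.225, 0.1653]
ee_rot: [-0.0, -0.017, 1.0, 0.0]
contact_force: [0.2, -0.1, -0.6]
width: 0.0001
finger_force: 0.0
3.725 [0.5472 0.225  0.1653] y [-0.033   0.9995  0.0003] F [ 0.1611 -0.1123 -0.6381] 0.00012649218223239104
orange [2.8313 3.294  1.9441]
tabstart [-0.0281 -0.0022  2.0759]
tabend [-0.0465  1.5647  2.0763]
blue [ 0.9857 -0.4023  1.9427]
green [ -2.9497 -12.0222   3.1719]
```

View pics/c3.png

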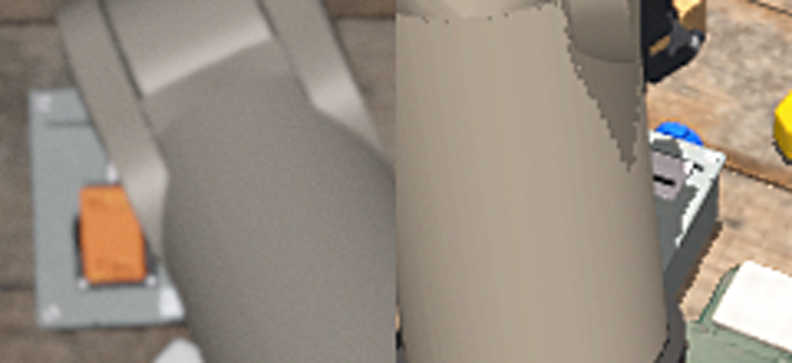

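The arm hides most of the box. The orange rocker is visible at (112,235), so I'll let the push itself show whether it is off. Next I lower beside the tab and push to short of the expected end.

```bash
python3 -m creep '[{"jaw":-1,"slide":[0,0,1],"spin":0},{"jaw":-1,"slide":[0,0,1.8],"spin":0},{"jaw":-1,"slide":[0,0,2.08],"spin":0},{"jaw":-1,"slide":[0,0,2.08],"spin":0}]'; python3 -m creep '[{"jaw":-1,"slide":[0,0.2,0],"spin":0},{"jaw":-1,"slide":[0,0.4,0],"spin":0},{"jaw":-1,"slide":[0,0.6,0],"spin":0},{"jaw":-1,"slide":[0,0.7,0],"spin":0},{"jaw":-1,"slide":[0,0.7,0],"spin":0}]';  python3 -m creep '[{"jaw":-1,"slide":[0,0.15,0],"spin":0},{"jaw":-1,"slide":[0,0.3,0],"spin":0},{"jaw":-1,"slide":[0,0.45,0],"spin":0},{"jaw":-1,"slide":[0,0.6,0],"spin":0},{"jaw":-1,"slide":[0,0.7,0],"spin":0},{"jaw":-1,"slide":[0,0.7,0],"spin":0}]'
```

```text
time_s: 4.32
eef_pos: [0.5472, 0.2248, 0.1029]
ee_rot: [-0.0, -0.017, 1.0, -0.0]
contact_force: [0.5, 0.7, -0.3]
width: 0.0001
finger_force: 0.0
time_s: 4.95
eef_pos: [0.5467, 0.2458, 0.1029]
ee_rot: [-0.0, -0.016, 1.0, 0.0]
contact_force: [0.8, -0.1, -0.3]
width: -0.0001
finger_force: 0.0
time_s: 5.7
eef_pos: [0.5461, 0.2669, 0.1029]
ee_rot: [0.0, -0.017, 1.0, 0.0]
contact_force: [-0.5, 0.5, -0.3]
width: -0.0
finger_force: 0.0
```

```bash
python3 -m creep '[{"jaw":-1,"slide":[0,0.1,0],"spin":0},{"jaw":-1,"slide":[0,0.2,0],"spin":0}]'; python3 -m creep '[{"jaw":-1,"slide":[0,0.1,0],"spin":0},{"jaw":-1,"slide":[0,0.2,0],"spin":0}]'; python3 - <<'E'
from station import ctrl; import cv2,numpy as np
a=ctrl.read_camera('top')['image'][190:300,220:340]; b=ctrl.read_camera('scene')['image'][190:300,225:345]
cv2.imwrite('pics/c4.png',cv2.resize(np.hstack([a,b]),None,fx=3.3,fy=3.3,interpolation=cv2.INTER_CUBIC)[:,:,::-1])
E
```

```text
time_s: 5.95
eef_pos: [0.546, 0.2724, 0.1029]
ee_rot: [-0.0, -0.016, 1.0, -0.0]
contact_force: [0.1, -1.9, -0.5]
width: 0.0
finger_force: 0.8
time_s: 6.2
eef_pos: [0.546, 0.2735, 0.1027]
ee_rot: [-0.001, -0.015, 1.0, -0.003]
contact_force: [-2.6, -35.0, 14.4]
width: 0.0001
finger_force: 17.4
```

View pics/c4.png

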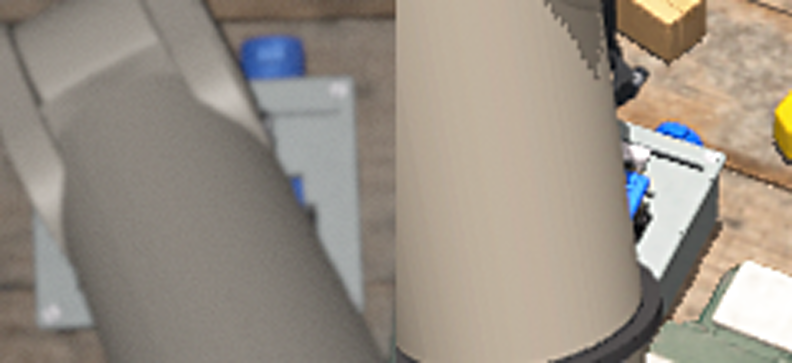

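The hard stop came at the expected end of travel (0.2735 m, 35 N). Now I back off, lift, and press the blue rocker.

```bash
python3 -m creep '[{"jaw":-1,"slide":[0,-0.4,0],"spin":0},{"jaw":-1,"slide":[0,-0.6,-0.5],"spin":0},{"jaw":-1,"slide":[0,-0.6,-1.6],"spin":0},{"jaw":-1,"slide":[0.5,-1.4,-2],"spin":0},{"jaw":-1,"slide":[1,-2.2,-2],"spin":0},{"jaw":-1,"slide":[1,-2.2,-1.6],"spin":0},{"jaw":-1,"slide":[1,-2.2,-0.8],"spin":0}]'; python3 -m creep '[{"jaw":-1,"slide":[0,0,0.2],"spin":0},{"jaw":-1,"slide":[0,0,0.4],"spin":0},{"jaw":-1,"slide":[0,0,0.55],"spin":0},{"jaw":-1,"slide":[0,0,0.65],"spin":0},{"jaw":-1,"slide":[0,0,0.7],"spin":0},{"jaw":-1,"slide":[0,0,0.7],"spin":0}]'; python3 st.py
```

```text
time_s: 7.18
eef_pos: [0.5189, 0.2127, 0.1279]
ee_rot: [0.001, -0.017, 1.0, 0.001]
contact_force: [-0.2, -0.6, 0.2]
width: 0.0001
finger_force: 0.0
time_s: 7.92
eef_pos: [0.5178, 0.2115, 0.1059]
ee_rot: [-0.0, -0.016, 1.0, -0.0]
contact_force: [-0.3, -0.7, 0.4]
width: 0.0003
finger_force: 0.0
7.925 [0.5178 0.2115 0.1059] y [-0.0326  0.9995 -0.0001] F [-0.2892 -0.7325  0.4093] 0.0003376168278673983
orange [ 1.8405  3.7127 -0.0366]
tabstart [-1.0203  0.4176  0.0963]
tabend [-1.0381  1.9846  0.0962]
blue [-0.0066  0.0172 -0.0368]
green [ -3.9467 -11.6008   1.1965]
```

```bash
python3 -m creep '[{"jaw":-1,"slide":[0,0,0.05],"spin":0},{"jaw":-1,"slide":[0,0,0.1],"spin":0},{"jaw":-1,"slide":[0,0,0.1],"spin":0}]'; python3 -m creep '[{"jaw":-1,"slide":[0,0,-0.8],"spin":0},{"jaw":-1,"slide":[0,0,-2],"spin":0},{"jaw":-1,"slide":[0,-1.8,-3],"spin":0},{"jaw":-1,"slide":[-0.5,-3.5,-3],"spin":0},{"jaw":-1,"slide":[-1.5,-5,-3],"spin":0},{"jaw":-1,"slide":[-2.5,-6.7,-3],"spin":0},{"jaw":-1,"slide":[-3.3,-8.4,-3],"spin":0},{"jaw":-1,"slide":[-3.95,-10,-3],"spin":0},{"jaw":-1,"slide":[-3.95,-11.6,-3],"spin":0},{"jaw":-1,"slide":[-3.95,-11.6,-3],"spin":0},{"jaw":-1,"slide":[-3.95,-11.6,-3],"spin":0},{"jaw":-1,"slide":[-3.95,-11.6,-3],"spin":0}]'; python3 st.py;  python3 - <<'E'
from station import ctrl; import cv2,numpy as np
a=ctrl.read_camera('top')['image'][190:300,220:340]; b=ctrl.read_camera('scene')['image'][190:300,225:345]
cv2.imwrite('pics/c5.png',cv2.resize(np.hstack([a,b]),None,fx=3.3,fy=3.3,interpolation=cv2.INTER_CUBIC)[:,:,::-1])
E
```

```text
time_s: 8.3
eef_pos: [0.5181, 0.2116, 0.1047]
ee_rot: [0.0, -0.016, 1.0, 0.0]
contact_force: [-11.5, -3.3, 32.8]
width: 0.0001
finger_force: 14.6
time_s: 9.8
eef_pos: [0.6478, -0.1309, 0.1929]
ee_rot: [0.0, -0.017, 1.0, 0.0]
contact_force: [-0.0, -0.4, 0.5]
width: 0.0001
finger_force: 0.0
9.8 [ 0.6478 -0.1309  0.1929] y [-0.0345  0.9994  0.0006] F [-0.0104 -0.4444  0.5291] 0.00010256032132610257
orange [ 5.7717 15.268   2.8726]
tabstart [ 2.9171 11.9676  3.004 ]
tabend [ 2.8964 13.5345  3.0049]
blue [ 3.9315 11.5691  2.8704]
green [ 0.0132 -0.057   4.0967]
```

View pics/c5.png

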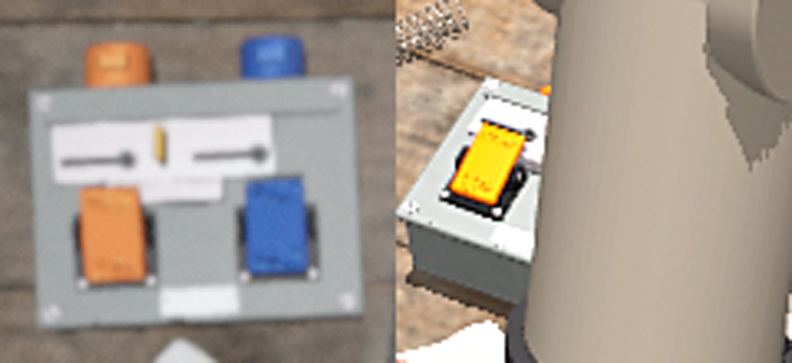

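The top view shows the slide fully left (tab at (160,143)) with its bar under the raised far end of the orange rocker, and the blue rocker switched over. Next is the green button.

```bash
python3 -m creep '[{"jaw":-1,"slide":[0,-0.03,1],"spin":0},{"jaw":-1,"slide":[0,-0.03,2.2],"spin":0},{"jaw":-1,"slide":[0,-0.03,3.2],"spin":0},{"jaw":-1,"slide":[0,-0.03,3.8],"spin":0},{"jaw":-1,"slide":[0,-0.03,4],"spin":0},{"jaw":-1,"slide":[0,-0.03,4.1],"spin":0},{"jaw":-1,"slide":[0,-0.03,4.2],"spin":0},{"jaw":-1,"slide":[0,-0.03,4.27],"spin":0},{"jaw":-1,"slide":[0,-0.03,4.27],"spin":0}]';  python3 -m creep '[{"jaw":-1,"slide":[0,0,0.04],"spin":0},{"jaw":-1,"slide":[0,0,0.07],"spin":0},{"jaw":-1,"slide":[0,0,0.07],"spin":0}]'
```

```text
time_s: 11.02
eef_pos: [0.6485, -0.1333, 0.0676]
ee_rot: [0.001, -0.016, 1.0, 0.0]
contact_force: [-12.6, 4.1, 32.0]
width: -0.0001
finger_force: 16.2
time_s: 11.4
eef_pos: [0.6486, -0.1334, 0.0672]
ee_rot: [0.001, -0.016, 1.0, 0.001]
contact_force: [-22.2, 6.6, 56.4]
width: 0.0001
finger_force: 28.3
```

The motion went stiff at about z = 0.068, where fully in should be near 0.064. The fingertip may be touching the collar, so I lift and look.

```bash
python3 -m creep '[{"jaw":-1,"slide":[0,0,-0.5],"spin":0},{"jaw":-1,"slide":[0,0,-1.5],"spin":0},{"jaw":-1,"slide":[0,2,-2.5],"spin":0},{"jaw":-1,"slide":[0,4,-3],"spin":0},{"jaw":-1,"slide":[0,5.5,-3],"spin":0},{"jaw":-1,"slide":[0,7,-3],"spin":0},{"jaw":-1,"slide":[0,7,-3],"spin":0},{"jaw":-1,"slide":[0,7,-3],"spin":0},{"jaw":-1,"slide":[0,7,-3],"spin":0}]'; python3 - <<'E'
from station import ctrl; from look import *
A=ctrl.read_camera('top'); B=ctrl.read_camera('scene')
print(ctrl.observe()['eef_pos'])
for n,c,roi in(('top',A,(430,165,480,215)),('scene',B,(410,240,455,280))):
  for a,ce,r in blobs(c,(40,60,40),(90,255,255),roi): print(n,a,ce,r[0],ray(c,r[0],.07))
a=A['image'][160:230,370:490]; b=B['image'][225:295,365:485]
cv2.imwrite('pics/c6.png',cv2.resize(np.vstack([a,b]),None,fx=4.2,fy=4.2,interpolation=cv2.INTER_CUBIC)[:,:,::-1])
E
```

```text
time_s: 12.52
eef_pos: [0.6411, 0.075, 0.1529]
ee_rot: [0.0, -0.015, 1.0, -0.0]
contact_force: [0.7, -1.3, 0.1]
width: -0.0
finger_force: 0.0
[0.64103799 0.07522929 0.15284163]
top 177 [454.34463277 188.71186441] (454.25006103515625, 188.75003051757812) [ 0.6481255  -0.13277028  0.07      ]
scene 145 [433.50344828 262.23448276] (433.5, 262.0) [ 0.64704569 -0.13222277  0.07      ]
```

View pics/c6.png

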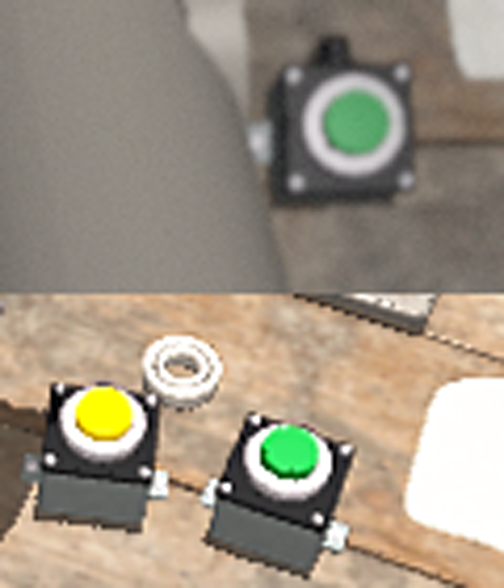

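In the crop the green head at (290,452) stands about 6–7 mm above its white ring. I'll press again slowly, centred, and read force against depth to find where contact starts and where it stops.

```bash
python3 -m creep '[{"jaw":-1,"slide":[0,-1.7,0],"spin":0},{"jaw":-1,"slide":[0,-3.4,0],"spin":0},{"jaw":-1,"slide":[0,-5.2,0],"spin":0},{"jaw":-1,"slide":[0.03,-6.97,0],"spin":0},{"jaw":-1,"slide":[0.03,-6.97,1],"spin":0},{"jaw":-1,"slide":[0.03,-6.97,2],"spin":0},{"jaw":-1,"slide":[0.03,-6.97,2.5],"spin":0},{"jaw":-1,"slide":[0.03,-6.97,2.5],"spin":0},{"jaw":-1,"slide":[0.03,-6.97,2.5],"spin":0}]'|grep -E 'eef|contact'
python3 -m creep '[{"jaw":-1,"slide":[0,0,0.08],"spin":0},{"jaw":-1,"slide":[0,0,0.08],"spin":0}]'|grep -E 'eef|contact'
python3 -m creep '[{"jaw":-1,"slide":[0,0,0.05],"spin":0},{"jaw":-1,"slide":[0,0,0.05],"spin":0}]'|grep -E 'eef|contact'
python3 -m creep '[{"jaw":-1,"slide":[0,0,0.05],"spin":0},{"jaw":-1,"slide":[0,0,0.05],"spin":0}]'|grep -E 'eef|contact'
python3 -m creep '[{"jaw":-1,"slide":[0,0,0.05],"spin":0},{"jaw":-1,"slide":[0,0,0.05],"spin":0}]'|grep -E 'eef|contact'
python3 -m creep '[{"jaw":-1,"slide":[0,0,0.05],"spin":0},{"jaw":-1,"slide":[0,0,0.05],"spin":0}]'|grep -E 'eef|contact'
```

```text
eef_pos: [0.6474, -0.1327, 0.0788]
contact_force: [0.8, -0.5, 0.7]
eef_pos: [0.647, -0.1324, 0.0757]
contact_force: [-0.5, 0.3, 0.2]
eef_pos: [0.6469, -0.1325, 0.0739]
contact_force: [0.0, 1.0, 1.0]
eef_pos: [0.647, -0.1325, 0.0724]
contact_force: [0.8, 0.1, 2.6]
eef_pos: [0.647, -0.1325, 0.0708]
contact_force: [1.4, -0.1, 3.1]
eef_pos: [0.6469, -0.1325, 0.0693]
contact_force: [1.8, 0.4, 3.6]
```

Contact starts at about z = 0.074, so the shut tips reach about 4 mm past the TCP. The earlier press therefore did bottom out. I'll finish this press and let go.

```bash
python3 -m creep '[{"jaw":-1,"slide":[0,0,0.05],"spin":0},{"jaw":-1,"slide":[0,0,0.1],"spin":0},{"jaw":-1,"slide":[0,0,0.1],"spin":0}]'|grep -E 'eef|contact'
python3 -m creep '[{"jaw":-1,"slide":[0,0,-0.5],"spin":0},{"jaw":-1,"slide":[0,0,-1.5],"spin":0},{"jaw":-1,"slide":[0,0,-3],"spin":0},{"jaw":-1,"slide":[0,0,-4.5],"spin":0},{"jaw":-1,"slide":[0,0,-4.5],"spin":0},{"jaw":-1,"slide":[0,0,-4.5],"spin":0},{"jaw":-1,"slide":[0,0,-4.5],"spin":0}]'; python3 - <<'E'
from station import ctrl; import cv2
A=ctrl.read_camera('top'); cv2.imwrite('pics/c7.png',cv2.resize(A['image'][120:340,130:480],None,fx=2.2,fy=2.2,interpolation=cv2.INTER_CUBIC)[:,:,::-1])
E
```

```text
eef_pos: [0.6471, -0.1325, 0.0678]
contact_force: [-7.8, 1.7, 26.0]
time_s: 16.25
eef_pos: [0.6461, -0.1323, 0.2]
ee_rot: [-0.001, -0.016, 1.0, 0.0]
contact_force: [0.1, 0.3, -0.1]
width: 0.0002
finger_force: 0.0
```

View pics/c7.png

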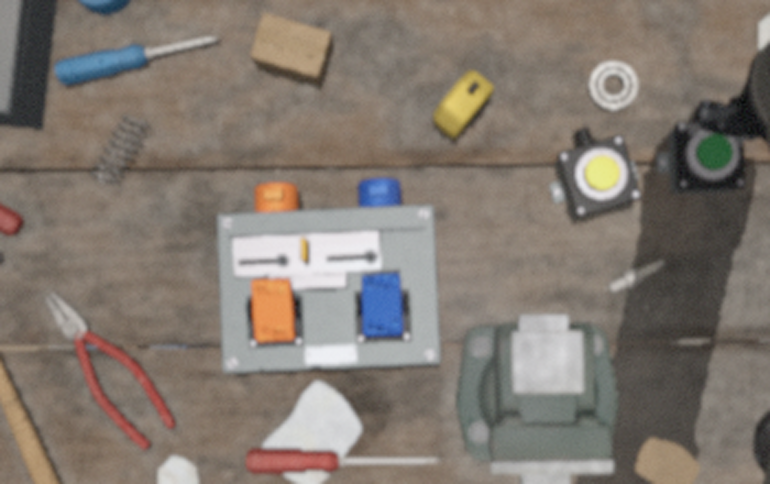

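The picture shows the slide across to the orange side, both rockers switched over, the yellow button out, and the loose things where they were. I'm handing the job in.

```bash
python3 -c "
from station import ctrl
print(ctrl.sign_off())"
```

```text
the job is handed in; nothing more can be done
None
```

The changeover is done in the order asked and handed in at about 16 s of 48: orange off, slide across, blue on, green pressed fully in and released; I pressed green twice, because the first press looked short until the second showed it had gone fully in.

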